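Stand the fallen reagent bottle up and secure it in its stall

ROBOT

A 7-joint arm with a two-finger parallel gripper is mounted at the origin on a cart in front of the work surface, level with it; the furniture and walls round the work are solid. World frame = base frame: x ahead of the robot, y to its left, z up, the work surface at z = 0. Lengths are in m, angles in rad, forces in N, time in s.
With the tool pointing down it reaches from about 0.4 to 0.85 m from the base axis. Payload 4.4 kg.
Tool frame: the origin (TCP) lies midway between the tips of the shut fingers; the grasp point (between the pads) lies 19 mm behind it (ctrl.grasp_offset is the distance from the TCP to the grasp point, in m); z points along the fingers, y is the line along which they close (so a half turn about z gives the same grasp; the last joint's range is limited). The gripper opens to 94 mm and grips with 3 to 60 N. Pads are 16 mm wide; open, the fingers measure 119 mm over their backs; the gripper's body (75 mm by 177 mm) begins 78 mm behind the grasp point.
Start: joints at [-1.321, 0.628, 0.038, 1.517, -0.027, 0.996, -0.02], TCP at [0.202, 0.618, 0.205] pointing down, gripper open.
Joint ranges: [-3.06, 3.06], [-0.37, 2.12], [-1.25, 1.32], [0.18, 2.47], [-1.1, 4.24], [0.23, 1.98], [-2.94, 2.94]. Speed limits (rad/s): [2.57, 2.57, 3.14, 3.14, 3.14, 3.14, 3.14].

INTERFACE

Orientations are given as a unit quaternion [w, x, y, z].
In Python, from cell import ctrl, hand, kin, cams, finder, telemetry gives the robot as it stands. Calls block until the motion is done:
- ctrl.move_ptp(position, orientation): joint-space move of the TCP to a pose.
- ctrl.line_to(position, rot=None, max_speed=0.15, force_limit=None): straight line of the TCP; rot=None keeps the orientation; max_speed is the mean speed in m/s. With force_limit (N) it stops when the force on the tool has changed by that much, and returns True; else False.
- ctrl.move_joints(angles): joint-space move.
- hand.grip(opening): finger opening in m; the grip force is fixed at half the most; returns when the fingers have stopped.
- ctrl.wait(seconds).
- kin.ik(position, orientation): joint angles nearest the present ones, or None.
- cams.get_image(name): name is "scene" or "top"; returns the picture (480x640x3 uint8, blue, green, red); there is no depth.
- cams.camera_model(name): a dict with "fx", "fy", "cx", "cy" (pixels), "dist" ([k1, k2, p1, p2, k3] as OpenCV has them; the pictures are not rectified), "T" (4x4, takes a point from camera to world coordinates). Camera axes: x right, y down, z forward; pixel columns grow to the right and rows downward; lengths in m; the calibration is good to about 2 mm. A picture is of the moment at which its call begins. camera_model takes no time and is no camera call.
A pose or a line that the arm cannot do raises ctrl.PlanningError and nothing moves.
- ctrl.close_job(): hands the job in; it is judged then, once.
Trained networks look in the newest picture that a camera, given by its name, has taken for a name from the list of things; names that differ only in an ending like _2 or _b are one class to them, and where a whole thing is asked for, a point or a joint stands for the part that bears it (a point fixed in the world has none). Each returns a list of dicts, best first, with "score" (0 to 1); they miss things now and then, are a little off and sometimes report something else, mostly with a low value. They report only what shows in the picture. A call takes as long as a camera call.
- finder.regions_of(camera, label): "pixels" (480x640 bool, what is visible of it) and "uv" ([column, row] in pixels, amid what is visible of it).
Readings, each from a call of its own:
- telemetry.read_time_s(): time.
- telemetry.read_joints(): joint angles.
- telemetry.read_dq(): joint speeds.
- telemetry.read_tau(): joint torques, N m.
- telemetry.read_tool_pos(): TCP position.
- telemetry.read_orientation(): TCP orientation.
- telemetry.read_contact_force(): force on the tool from outside, world axes, zero at the start.
- telemetry.read_wrist_torque(): the same for the moment, N m.
- telemetry.read_finger_gap(): finger opening in m.
- telemetry.read_finger_force(): force on a finger pad.
Only numpy, scipy, OpenCV 4.12 (cv2) and the standard library are available. Lean on these libraries where they do the work, as an engineer would, in place of code of your own. Each camera call takes 0.05 s, during which the arm holds its last target. There are 200 camera calls.

TASK

A reagent bottle is lying on its side on the bench. Lift its cap end so that it pivots on the rim of its base until it stands upright on the open bench (do not lift the whole bottle off the bench while it is lying or leaning), then set it upright on the floor of the empty three-walled bottle stall and swing the stall's keeper bar fully shut across the open side. Leave the other things on the bench where they are.

Things in the scene. Friction and masses are not known exactly. Their poses are not given: they have to be found in the camera images.
- bottle: brown bottle, 137 mm tall, 64 mm diameter, 0.4 kg. Origin: base centre; z runs base to cap (lying: origin 32 mm up, z level). Shoulder slopes from 85 mm; cap 35 mm diameter, 117 to 137 mm along z: grip its end with the fingertips (deeper, they meet the shoulder). Gripped at 12 N it turns between vertical fingers as the cap rises; let go within 0.35 rad of upright, it settles on its base
- stall: bottle stall screwed to the bench: foot plate 3 mm thick (108 x 124 mm), grey walls 4 mm thick and 50 mm high on three sides, inside 76 x 76 mm. Origin: centre of the bay at bench level; own x points to the back wall, the open side faces its -x, own y runs along the open side, z up
- bay (a point): centre of the bay on the upper face of the foot plate, where the middle of the bottle's base belongs
- keeper (a joint): angle (rad) of the keeper, an aluminium bar (8 x 12 mm, 100 mm long, 55 to 67 mm above the bench) on an upright hinge at the stall's front +y corner; 0 = shut across the open side (end stop), larger = swung outward (to 2.2), clockwise from above. It stays where it is left and moves with under 2 N at the handle
- keeper_hinge (a point): point on the keeper's upright hinge axis, 61 mm above the bench, at x = -48, y = +46 mm in the stall's frame
- keeper_handle (a point): point on the axis of the keeper's upright black handle peg (12 mm diameter, from 55 to 120 mm above the bench), 105 mm above the bench, 94 mm from the hinge axis. With the bar shut it lies at x = -48, y = -48 mm in the stall's frame
- timer: white bench timer, 70 x 62 x 18 mm, to be left alone; origin: centre of underside
- tape: roll of tape lying flat, 86 mm diameter, 19 mm high, to be left alone; origin: centre of underside
- dish: lidded culture dish, 60 mm diameter, 14 mm high, to be left alone; origin: centre of underside
- small_bottle: smaller white bottle, standing, 52 mm diameter, 112 mm tall, to be left alone; origin: centre of underside

How it is judged:
By the outcome, as a careful person would: the job done as asked, in the order asked, and still so for the second after the job is handed in, with the robot touching nothing.
It also fails if it takes over 72 s, if anything falls off the work surface, if the arm or the gripper's body presses on something with over 40 N, if the wrist force passes 120 N, or if a joint passes its speed limit or range.

## Working session

There is one attempt and no reset: what is moved stays moved. The work goes in short steps, each a Python script; the robot and the scene stay as the last script left them, time stands still between calls to the robot, and variables do not carry over. Pictures are saved under pics/ and viewed, at most 14 in all, crops included, and the job is handed in when it is done.

```bash
ls; mkdir -p pics; python3 - <<'E'
from cell import ctrl, hand, kin, cams, finder, telemetry
import cv2,numpy as np
for c in("scene","top"):
    im=cams.get_image(c); out=im.copy()
    m=cams.camera_model(c); print(c,{k:np.round(v,3).tolist() for k,v in m.items()})
    for i,l in enumerate(["bottle","stall","keeper","keeper_handle","timer","tape","dish","small_bottle"]):
        rs=finder.regions_of(c,l)
        for r in rs[:2]:
            print(l,round(r["score"],2),np.round(r["uv"]),r["pixels"].sum())
        if rs:
            cs,_=cv2.findContours(rs[0]["pixels"].astype(np.uint8),0,2)
            cv2.drawContours(out,cs,-1,(0,255*(i%2),255),1); cv2.putText(out,l,tuple(int(x) for x in rs[0]["uv"]),0,.4,(255,0,255),1)
    cv2.imwrite(f"pics/{c}0.png",out)
print(telemetry.read_orientation(),telemetry.read_time_s())
E
```

```text
pics
scene {'fx': 488.669, 'fy': 488.669, 'cx': 318.474, 'cy': 237.173, 'dist': [-0.075, 0.0, 0.0, 0.0, 0.0], 'T': [[0.481, -0.39, 0.785, -0.564], [-0.877, -0.213, 0.431, -0.599], [-0.001, -0.896, -0.445, 0.694], [0.0, 0.0, 0.0, 1.0]]}
bottle 0.8 [248. 248.] 943
bottle 0.56 [308. 253.] 235
stall 0.94 [349. 279.] 1752
keeper 0.67 [307. 252.] 255
keeper_handle 0.62 [312. 254.] 341
timer 0.62 [399. 310.] 514
dish 0.79 [452. 321.] 408
small_bottle 0.62 [465. 288.] 891
small_bottle 0.6 [398. 311.] 547
top {'fx': 505.518, 'fy': 505.518, 'cx': 322.708, 'cy': 234.599, 'dist': [-0.129, 0.0, 0.0, 0.0, 0.0], 'T': [[-0.018, -0.996, 0.086, 0.377], [-1.0, 0.017, -0.01, -0.017], [0.009, -0.087, -0.996, 1.334], [0.0, 0.0, 0.0, 1.0]]}
bottle 0.7 [238. 255.] 1197
stall 0.86 [361. 251.] 2045
keeper 0.65 [325. 242.] 132
keeper 0.29 [475. 227.] 504
keeper_handle 0.62 [323. 243.] 131
keeper_handle 0.35 [363. 252.] 1982
timer 0.91 [423. 273.] 566
tape 0.56 [155. 252.] 634
dish 0.66 [473. 265.] 407
small_bottle 0.95 [473. 228.] 489
small_bottle 0.73 [322. 245.] 130
[-1.56654381e-05  1.57230027e-01  9.87562007e-01  2.40021020e-05] 0.9
```

View pics/scene0.png

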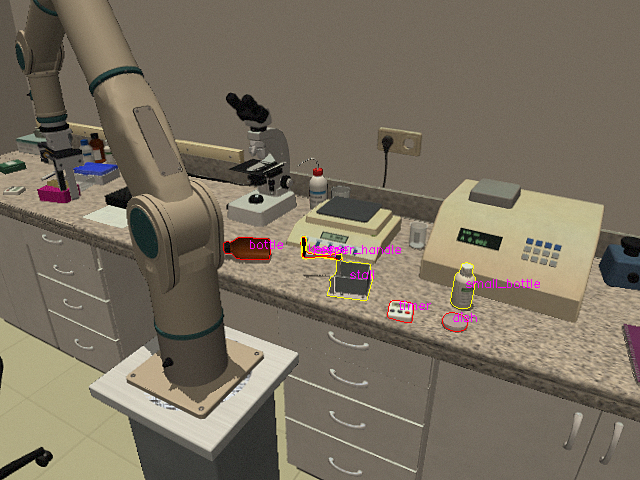

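View pics/top0.png

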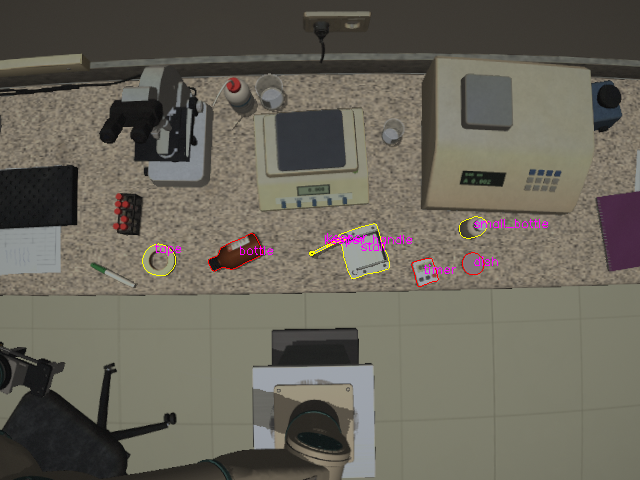

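The scene and top views agree: the bottle is at top (238,255) with its cap to the lower left, the stall is at (361,251), and the keeper bar points left to its handle at about (312,254). I'll zoom in on these next.

```bash
python3 - <<'E'
from cell import cams
import cv2,numpy as np
t=cams.get_image("top")[215:295,195:405]; s=cams.get_image("scene")[220:310,215:385]
a=cv2.resize(t,(780,297),interpolation=cv2.INTER_CUBIC); b=cv2.resize(s,(567,300),interpolation=cv2.INTER_CUBIC)
b=cv2.copyMakeBorder(b,0,0,0,780-567,cv2.BORDER_CONSTANT)
cv2.imwrite("pics/crop.png",np.vstack([a,b]))
E
cat > h.py <<'E'
from cell import ctrl, hand, kin, cams, finder, telemetry
import cv2, numpy as np
def ray(c,uv):
    m=cams.camera_model(c); K=np.array([[m["fx"],0,m["cx"]],[0,m["fy"],m["cy"]],[0,0,1]])
    n=cv2.undistortPoints(np.array([[uv]],float),K,np.array(m["dist"],float))[0,0]
    T=np.array(m["T"]); return T[:3,3],T[:3,:3]@[n[0],n[1],1]
def at_z(c,uv,z):
    o,d=ray(c,uv); return o+d*(z-o[2])/d[2]
def tri(u1,u2):
    (o,d),(p,e)=ray("scene",u1),ray("top",u2)
    s=np.linalg.lstsq(np.c_[d,-e],p-o,rcond=None)[0]; a=o+d*s[0]; b=p+e*s[1]
    return (a+b)/2,np.linalg.norm(a-b)
def proj(c,P):
    m=cams.camera_model(c); K=np.array([[m["fx"],0,m["cx"]],[0,m["fy"],m["cy"]],[0,0,1]])
    W=np.linalg.inv(np.array(m["T"]))
    return cv2.projectPoints(np.array(P,float).reshape(-1,3),cv2.Rodrigues(W[:3,:3])[0],W[:3,3],K,np.array(m["dist"],float))[0][:,0]
E
```

```text
(no output)
```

View pics/crop.png

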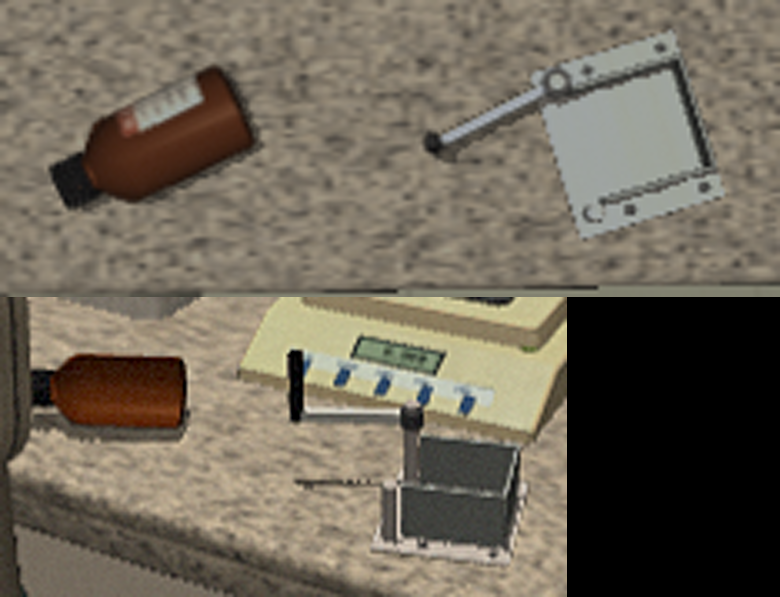

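The crop shows the bottle axis from its cap, at crop (72,182), to its base, at (235,105). The stall opens to the left, with the hinge at crop (555,82), the handle top at (432,141), and plate corners at (533,75), (677,32), (722,192) and (585,238). I'll fit poses to these.

View pics/fit.png

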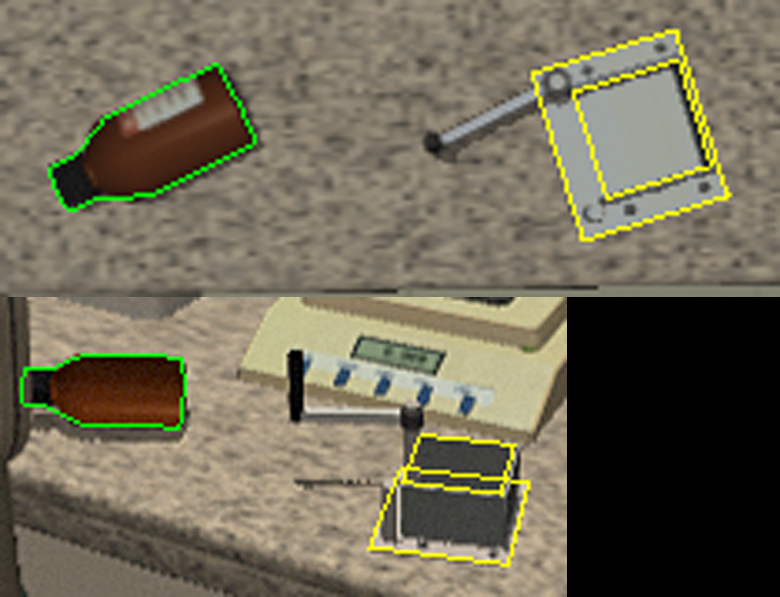

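The overlay matches the bottle and the inner stall walls to about 1–2 mm, and the two-view cost is lowest at a bottle axis height of 32 mm. I'll check which orientations are reachable next.

```bash
cat >> h.py <<'E'
from scipy.spatial.transform import Rotation as Ro
ST=np.array([.4492,-.1437]); SY=-1.2934; Z=np.array([0,0,1.])
BASE=np.array([.4728,.1370]); BY=2.010
A=np.array([np.cos(BY),np.sin(BY),0])
def quat(x,y,z): return np.roll(Ro.from_matrix(np.c_[x,y,z]).as_quat(),1)
def tilt(phi,s=1):           # tool z = down turned by phi towards A, closing axis level, across A
    z=-Z*np.cos(phi)+A*np.sin(phi); y=s*np.cross(A,Z); return quat(np.cross(y,z),y,z),z
def down(yaw):               # vertical tool, closing axis y at yaw
    y=np.array([np.cos(yaw),np.sin(yaw),0]); return quat(np.cross(y,-Z),y,-Z)
def grip_pt(th,L=.128):      # cap grip point with bottle raised by th
    return np.r_[BASE,0]+A*(L*np.cos(th)-.032*np.sin(th))+Z*(L*np.sin(th)+.032*np.cos(th))
def sw(p): return np.array([ST[0]+np.cos(SY)*p[0]-np.sin(SY)*p[1],ST[1]+np.sin(SY)*p[0]+np.cos(SY)*p[1]])
def keep(a): return sw([-.048-.094*np.sin(a),.046-.094*np.cos(a)]), SY+np.pi-a  # peg xy, tangential yaw (shutting reversed)
E
python3 - <<'E'
from h import *
r=np.round
for s in(1,-1):
  for f0 in(-60,-45,-30,-15,0):
    o=[]
    for th in range(0,91,15):
        q,z=tilt(np.radians(f0+th),s); j=kin.ik(grip_pt(np.radians(th))+.009*z,q); o.append(None if j is None else r(j,1).tolist())
    print(s,f0,[i for i,k in enumerate(o) if k is None]); 
    if f0==-45: print(o)
up=np.r_[BASE,0]-.032*A; print(up)
for y in np.arange(-180,180,30):
    f=lambda p,z:(lambda j:None if j is None else r(j[[0,6]],1).tolist())(kin.ik(np.r_[p[:2],z],down(np.radians(y))))
    print(y,f(up,.12),f(up,.2),f(ST,.2),f(ST,.122))
for a in(1.4,.9,.45,0):
    p,y=keep(a); print(a,p,[None if (j:=kin.ik(np.r_[p,.1],down(y+k))) is None else r(j,1).tolist() for k in(0,np.pi)])
E
```

```text
1 -60 []
1 -45 []
[[-1.4, 1.1, 0.5, 1.9, 0.3, 0.8, -0.8], [-1.2, 0.8, 0.5, 2.0, 0.2, 0.6, -0.6], [-1.0, 0.7, 0.4, 2.1, 0.0, 0.5, -0.3], [-0.6, 0.6, 0.2, 2.1, -0.2, 0.5, 0.2], [-0.2, 0.6, 0.0, 2.0, -0.4, 0.7, 0.6], [0.1, 0.7, -0.1, 1.9, -0.5, 0.9, 0.8], [0.3, 0.8, -0.2, 1.8, -0.6, 1.1, 1.0]]
1 -30 []
1 -15 []
1 0 []
-1 -60 []
-1 -45 []
[[-0.9, 1.0, -0.3, 1.9, 0.9, 1.2, 1.7], [-0.7, 0.8, -0.3, 2.0, 0.9, 0.9, 1.9], [-0.5, 0.7, -0.4, 2.0, 0.8, 0.7, 2.2], [-0.1, 0.6, -0.6, 2.1, 0.5, 0.6, 2.6], [0.4, 0.7, -0.9, 2.0, 0.5, 0.7, 2.8], [-0.6, 0.9, 1.0, 1.9, -1.1, 1.4, -1.7], [-0.3, 1.0, 0.8, 1.8, -1.0, 1.6, -1.7]]
-1 -30 []
-1 -15 []
-1 0 []
[0.486407  0.1080371 0.       ]
-180 [0.0, 2.5] [0.0, 2.6] [-0.5, -2.1] [-0.4, -1.8]
-150 [0.1, 2.9] [-1.0, -2.1] [-0.5, -1.6] [-0.4, -1.3]
-120 [-0.9, -1.3] [-1.0, -1.6] [-0.5, -1.0] [-0.4, -0.9]
-90 [-0.7, -1.2] [-0.8, -1.3] [-0.5, -0.5] [-0.1, -0.8]
-60 [-0.7, -0.8] [-0.7, -0.9] [-0.5, 0.0] [-0.1, -0.3]
-30 [-0.6, -0.4] [-0.7, -0.4] [-0.4, 0.4] [-0.1, 0.2]
0 [-0.5, 0.1] [-0.6, -0.0] [-0.3, 0.8] [-0.0, 0.7]
30 [-0.4, 0.5] [-0.5, 0.4] [-0.2, 1.2] [0.0, 1.1]
60 [-0.3, 0.9] [-0.4, 0.9] [-0.1, 1.6] [0.1, 1.5]
90 [-0.3, 1.3] [-0.3, 1.3] [0.0, 2.0] [0.2, 1.9]
120 [-0.2, 1.7] [-0.2, 1.8] [0.1, 2.4] [0.3, 2.2]
150 [-0.1, 2.1] [-0.1, 2.2] [0.2, 2.9] [0.4, 2.6]
1.4 [ 4.39562866e-01 -2.21959316e-04] [[-0.2, 0.5, 0.2, 2.2, -0.2, 0.4, 0.6], [0.3, 0.6, -0.5, 2.2, 0.6, 0.5, 2.9]]
0.9 [ 0.40393447 -0.03012143] [[-0.0, 0.5, 0.1, 2.3, -0.1, 0.4, 1.0], [-0.6, 0.7, 1.0, 2.3, -1.0, 0.7, -1.1]]
0.45 [ 0.38769333 -0.06879344] [[0.1, 0.5, -0.0, 2.3, 0.0, 0.4, 1.5], [-0.2, 0.5, 0.5, 2.3, -0.6, 0.4, -1.0]]
0 [ 0.38989004 -0.11067987] [[0.3, 0.5, -0.1, 2.3, 0.2, 0.4, 1.9], [-0.1, 0.5, 0.4, 2.3, -0.5, 0.4, -0.6]]
```

```bash
cat > s1.py <<'E'
from h import *
F0=np.radians(-45)
q,z=tilt(F0); p=grip_pt(0)+.009*z
hand.grip(.065)
ctrl.move_ptp(p-.09*z,q)
print(telemetry.read_time_s())
print("hit",ctrl.line_to(p,force_limit=8)); hand.grip(.02)
print(telemetry.read_time_s(),telemetry.read_finger_gap(),telemetry.read_finger_force(),telemetry.read_contact_force())
def off(th): return grip_pt(th,.1275)
for d in (8,16,24):
    q,z=tilt(F0+np.radians(d)); ctrl.line_to(off(np.radians(d))+.009*z,q,max_speed=.06)
    print(d,np.round(telemetry.read_contact_force(),1),np.round(telemetry.read_wrist_torque(),2))
print(telemetry.read_time_s())
o=[cams.get_image("scene")[170:300,180:400],cams.get_image("top")[185:315,170:390]]
cv2.imwrite("pics/lift.png",cv2.resize(np.hstack(o),None,fx=1.8,fy=1.8,interpolation=2))
E
python3 s1.py
```

```text
3.4417
hit False
4.7833 0.033800383150703654 26.820283190900227 [-0.47338123  0.69126788  2.25095412]
8 [ 0.9 -1.1 -2.2] [0.55 0.26 0.09]
16 [ 0.2 -0.9 -2. ] [0.39 0.2  0.05]
24 [ 0.3 -0.3 -3.4] [0.3  0.17 0.07]
6.1083
```

View pics/lift.png

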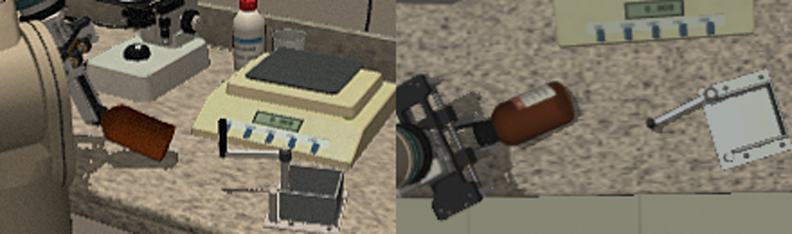

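The picture shows the bottle tilted about 24° and held by its cap, with the base rim at or near the bench around scene crop (165,158). Fz of -3.4 N is close to the full weight, so I'll press lower until the rim clearly carries load, then continue.

```bash
cat > s2.py <<'E'
from h import *
F0=np.radians(-45); dz=0.
def go(d,v):
    q,z=tilt(F0+np.radians(d)); ctrl.line_to(grip_pt(np.radians(d),.1275)+.009*z+dz*Z,q,max_speed=v)
    return telemetry.read_contact_force()
f=telemetry.read_contact_force(); d=24
log=[]
while True:
    while f[2]<-1.6 and dz>-.012 and d<70: 
        dz-=.0007; f=go(d,.03); 
    log.append((d,round(dz*1e3,1),np.round(f,1).tolist()))
    if d>=88 or abs(f).max()>25: break
    d=min(88,d+5); f=go(d,.07)
print(*log,sep="\n")
print(telemetry.read_time_s(),telemetry.read_finger_gap())
o=[cams.get_image("scene")[170:300,180:400],cams.get_image("top")[185:315,170:390]]
cv2.imwrite("pics/lift2.png",cv2.resize(np.hstack(o),None,fx=1.8,fy=1.8,interpolation=2))
E
python3 s2.py
```

```text
(24, -0.7, [-0.2, 0.9, -0.1])
(29, -1.4, [1.0, -1.2, -1.0])
(34, -2.1, [0.9, -0.8, -1.3])
(39, -2.8, [0.9, -0.4, -0.9])
(44, -3.5, [-0.0, -0.2, -1.4])
(49, -3.5, [0.3, 0.0, -1.5])
(54, -3.5, [-3.9, 5.2, 11.7])
(59, -3.5, [-3.9, 5.7, 18.7])
(64, -3.5, [-4.0, 4.9, 24.3])
(69, -3.5, [-2.9, 3.8, 27.4])
10.2333 0.033981204662988825
```

View pics/lift2.png

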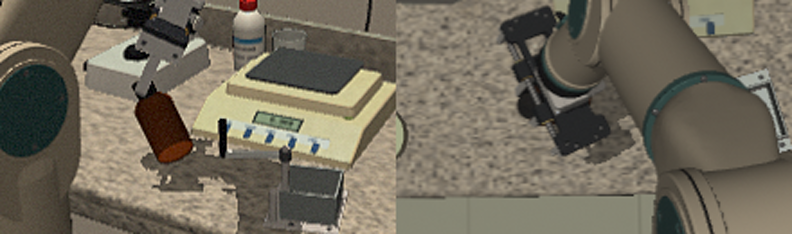

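The base disc seems visible at crop (178,152) and the tool is being pushed up with 27 N. I'll zoom in with the predicted pose overlaid before going on.

```bash
cat >> h.py <<'E'
prof=[(0,.032),(.085,.032),(.117,.0175),(.137,.0175)]
def outline(img,c,base,axis,col):
    axis=np.array(axis)/np.linalg.norm(axis); b=np.cross(axis,[.3,.5,.1]); b/=np.linalg.norm(b); e=np.cross(axis,b); t=np.linspace(0,2*np.pi,40)
    for l,r in prof:
        P=base+axis*l+r*(np.outer(np.cos(t),b)+np.outer(np.sin(t),e)); cv2.polylines(img,[np.round(proj(c,P)*8).astype(np.int32)],True,col,1,shift=3)
E
python3 - <<'E'
from h import *
im=cams.get_image("scene"); o=im.copy()
th=np.radians(69); ax=A*np.cos(th)+Z*np.sin(th); g=telemetry.read_tool_pos()
q=telemetry.read_orientation(); zt=Ro.from_quat(np.roll(q,-1)).as_matrix()[:,2]
print(g,np.degrees(np.arctan2(zt@A,-zt[2])),grip_pt(th,.1275))
G=g-.009*zt; outline(o,"scene",G-.128*ax,ax,(0,255,0))
f=lambda i:cv2.resize(i[180:290,220:320],None,fx=4,fy=4,interpolation=2)
cv2.imwrite("pics/z.png",np.hstack([f(im),f(o)])[:, :800])
print(np.round(telemetry.read_contact_force(),1))
E
```

```text
[0.46318703 0.15997817 0.12239147] 24.348098549656857 [0.46607417 0.15131613 0.13049928]
[-2.3  2.4 26.4]
```

View pics/z.png

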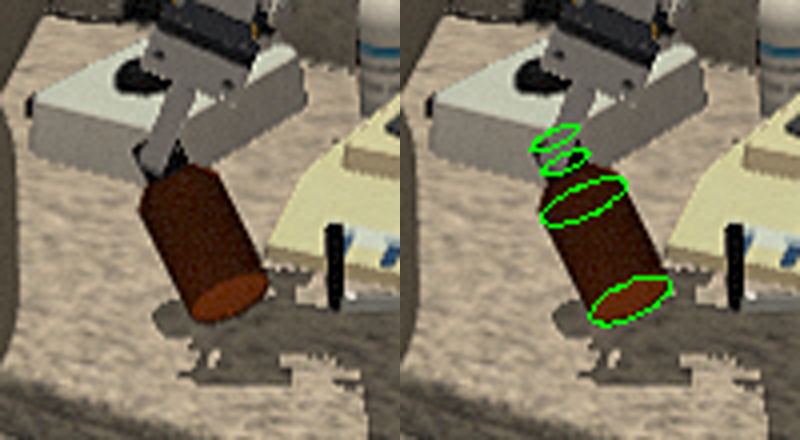

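The predicted outline at 69° fits the bottle, so it is pivoting as planned with its rim on the bench; the bright patch is lighting. I'm pressing about 3 mm too low, so I'll ease off and finish the raise with the vertical force kept small.

```bash
cat > s3.py <<'E'
from h import *
F0=np.radians(-45); dz=-.0035; d=69
def go(d,v):
    q,z=tilt(F0+np.radians(d)); ctrl.line_to(grip_pt(np.radians(d),.1275)+.009*z+dz*Z,q,max_speed=v)
    return telemetry.read_contact_force()
f=telemetry.read_contact_force(); log=[]
while True:
    while f[2]>5 and dz<.004: dz+=.0005; f=go(d,.03)
    while f[2]<-1.2 and dz>-.008: dz-=.0005; f=go(d,.03)
    log.append((d,round(dz*1e3,1),np.round(f,1).tolist()))
    if d>=88 or abs(f).max()>30: break
    d=min(88,d+4); f=go(d,.05)
print(*log,sep="\n"); print(telemetry.read_time_s(),telemetry.read_finger_gap())
im=cams.get_image("scene"); o=im.copy()
th=np.radians(d); ax=A*np.cos(th)+Z*np.sin(th); q=telemetry.read_orientation(); zt=Ro.from_quat(np.roll(q,-1)).as_matrix()[:,2]
G=telemetry.read_tool_pos()-.009*zt; print(G-.128*ax); outline(o,"scene",G-.128*ax,ax,(0,255,0))
f=lambda i:cv2.resize(i[180:290,220:320],None,fx=4,fy=4,interpolation=2)
cv2.imwrite("pics/z3.png",np.hstack([f(im),f(o)]))
E
python3 s3.py
```

```text
(69, 1.5, [0.3, 0.6, 3.1])
(73, 2.5, [0.2, -0.4, -0.0])
(77, 1.0, [-0.1, -0.9, 0.8])
(81, 1.0, [0.3, -0.0, -1.1])
(85, 1.0, [-1.0, 1.7, 3.3])
(88, 2.5, [-0.8, 1.8, 4.9])
16.4667 0.03363586244928315
[0.48607983 0.11020051 0.00476694]
```

View pics/z3.png

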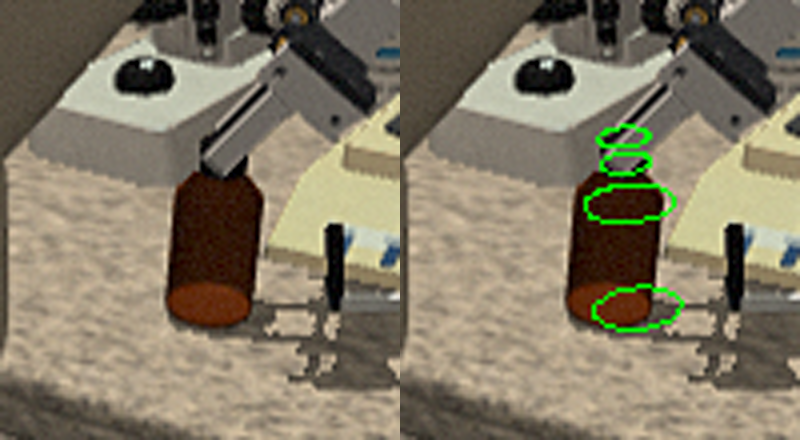

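The bottle is standing on its base end but leans about 12° past upright (base at crop (209,303), cap at (232,155)), which fits the grip height of 133 mm. I'll fit the lean and rotate it back about the rim it now rests on before letting go.

```bash
cat > s4.py <<'E'
from h import *
from scipy.optimize import minimize_scalar
pix=np.array([220+209/4-.4,180+303/4-.4])
q=telemetry.read_orientation(); zt=Ro.from_quat(np.roll(q,-1)).as_matrix()[:,2]; phi=np.arctan2(zt@A,-zt[2])
G=telemetry.read_tool_pos()-.009*zt
axf=lambda t:A*np.cos(t)+Z*np.sin(t)
m=minimize_scalar(lambda t:np.linalg.norm(proj("scene",G-.128*axf(t))[0]-pix),bounds=(1.3,2.1),method="bounded")
dl=m.x-np.pi/2; print("lean past",np.degrees(dl),"px",m.fun, G)
gp=lambda d:A*(.032*np.cos(d)-.128*np.sin(d))+Z*(.128*np.cos(d)+.032*np.sin(d))
print("expected G height",gp(dl)[2])
if 0<dl<.33:
    for k in(.7,.4,.15):
        d=dl*k; qq,z=tilt(phi-(dl-d)); ctrl.line_to(G+gp(d)-gp(dl)+.009*z,qq,max_speed=.05); print(np.round(telemetry.read_contact_force(),1))
    im=cams.get_image("scene"); 
    hand.grip(.06); ctrl.wait(.3); ctrl.line_to(telemetry.read_tool_pos()-.1*z)
    b=cams.get_image("scene")
    f=lambda i:cv2.resize(i[170:290,220:320],None,fx=4,fy=4,interpolation=2)
    cv2.imwrite("pics/z4.png",np.hstack([f(im),f(b)]))
    for c in("scene","top"):
        cams.get_image(c); r=finder.regions_of(c,"bottle"); print(c,[(round(x["score"],2),x["uv"],x["pixels"].sum()) for x in r[:2]])
print(telemetry.read_time_s())
E
python3 s4.py
```

```text
lean past 7.412579033606826 px 0.5912448976094337 [0.48418032 0.11424367 0.13268896]
expected G height 0.13105871226878127
[0.4 0.7 1.2]
[-0.4  1.   3. ]
[ 0.2 -1.1  9. ]
scene [(0.89, [272.3, 242.0], np.int64(966))]
top []
19.325
```

View pics/z4.png

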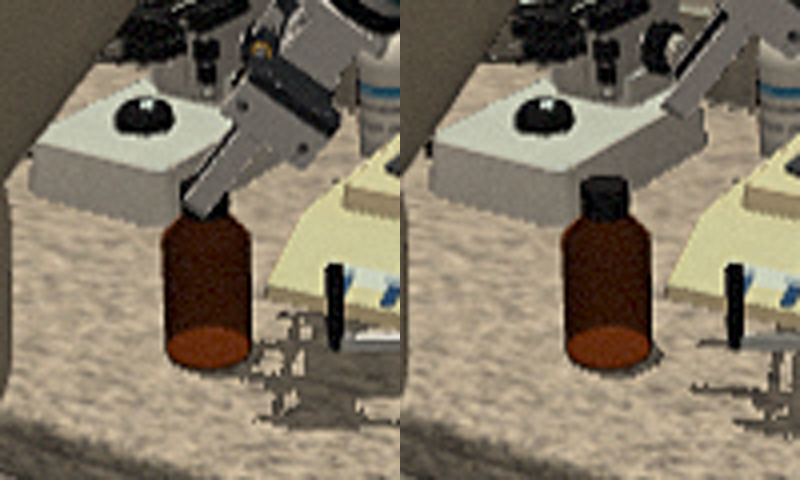

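The bottle now stands upright on the bench, with its base ellipse at right crop (608,347) and its cap at (605,198). I'll move clear, localise it in both views, then regrip it vertically and carry it.

```bash
cat > s5.py <<'E'
from h import *
from scipy.optimize import minimize
YG=np.radians(60)
t=telemetry.read_tool_pos(); ctrl.line_to(t+[0,0,.06],max_speed=.3)
ctrl.move_ptp([.45,.34,.28],down(YG))
def sil(xy,c):
    im=np.zeros((1920,2560),np.uint8); t=np.linspace(0,2*np.pi,48); M=[np.c_[xy[0]+r*np.cos(t),xy[1]+r*np.sin(t),np.full(48,l)] for l,r in prof]
    for a,b in zip(M,M[1:]): cv2.fillConvexPoly(im,cv2.convexHull(((proj(c,np.r_[a,b])+.5)*4).astype(np.float32)).astype(np.int32),1)
    return cv2.resize(im.astype(np.float32),(640,480),interpolation=cv2.INTER_AREA)
mk={}
for c in("scene","top"):
    im=cams.get_image(c); cv2.imwrite(f"pics/s5{c}.png",im); r=finder.regions_of(c,"bottle")
    for x in r[:2]: print(c,round(x["score"],2),x["uv"],x["pixels"].sum())
    if r: mk[c]=r[0]["pixels"].astype(np.float32)
for cs in [[c] for c in mk]+[list(mk)]:
    x0=np.array([.49,.125])
    m=minimize(lambda v:sum(np.abs(sil(v,c)-mk[c]).sum() for c in cs),x0,method="Nelder-Mead",options=dict(initial_simplex=[x0,x0+[.012,0],x0+[0,.012]],xatol=1e-4)); print(cs,m.x,m.fun)
print(telemetry.read_time_s())
E
python3 s5.py
```

```text
scene 0.79 [271.2, 238.9] 940
top 0.77 [257.1, 241.9] 612
top 0.25 [327.4, 245.2] 133
['scene'] [0.47951998 0.12915581] 48.375
['top'] [0.47850091 0.13054792] 29.125
['scene', 'top'] [0.47914242 0.13010564] 84.3125
20.95
```

```bash
cat > s6.py <<'E'
from h import *
B=np.array([.4791,.1301]); q=down(np.radians(60))
ctrl.move_ptp(np.r_[B,.2],q); 
print("hit",ctrl.line_to(np.r_[B,.119],max_speed=.1,force_limit=8)); hand.grip(.02)
print(telemetry.read_finger_gap(),np.round(telemetry.read_contact_force(),1))
ctrl.line_to(np.r_[B,.26]); print(np.round(telemetry.read_contact_force(),1))
ctrl.line_to(np.r_[ST,.26],max_speed=.2); ctrl.line_to(np.r_[ST,.18],max_speed=.12)
im=cams.get_image("scene"); o=im.copy(); p=telemetry.read_tool_pos()
outline(o,"scene",p-[0,0,.119],Z,(0,255,0))
for z in(.003,.05): 
    cv2.polylines(o,[np.round(proj("scene",[np.r_[sw(k),z] for k in([-.038,.038],[.038,.038],[.038,-.038],[-.038,-.038])])*8).astype(np.int32)],True,(0,255,255),1,shift=3)
f=lambda i:cv2.resize(i[210:320,290:390],None,fx=4,fy=4,interpolation=2)
cv2.imwrite("pics/z6.png",np.hstack([f(im),f(o)])); print(p,telemetry.read_time_s())
E
python3 s6.py
```

```text
hit False
0.03512323359482586 [-0.5 -1.6  3.4]
[ 0.5  0.5 -4.5]
[ 0.45003127 -0.1436881   0.18073377] 26.8333
```

View pics/z6.png

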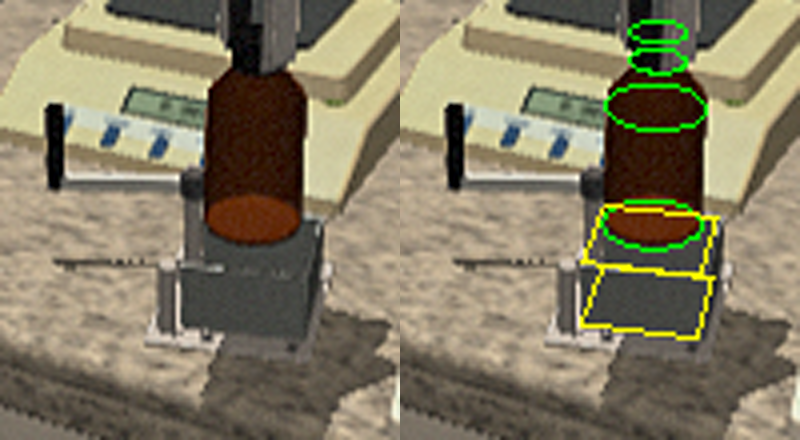

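The bottle hangs upright above the bay and matches its predicted outline to about 1 mm, centred over the wall outline. Lowering now.

```bash
cat > s7.py <<'E'
from h import *
print("hit",ctrl.line_to(np.r_[ST,.1215],max_speed=.06,force_limit=5)); p=telemetry.read_tool_pos(); print(p,np.round(telemetry.read_contact_force(),1))
if p[2]<.128:
    hand.grip(.06); ctrl.wait(.2); print("up",ctrl.line_to(p+[0,0,.12],max_speed=.2))
    h0,y=keep(1.40); h0=h0; ctrl.move_ptp(np.r_[.45,.2,.3],down(y))
    o=[]
    for c,s in(("scene",(210,320,290,390)),("top",(205,295,295,405))):
        im=cams.get_image(c); o.append(cv2.resize(im[s[0]:s[1],s[2]:s[3]],(390,400),interpolation=2))
        for l in("bottle","keeper_handle"):
            r=finder.regions_of(c,l); print(c,l,[(round(x["score"],2),x["uv"],x["pixels"].sum()) for x in r[:2]])
    cv2.imwrite("pics/z7.png",np.hstack(o))
    print("pred",proj("top",[np.r_[ST,.137],np.r_[h0,.12]]),proj("scene",[np.r_[ST,.137],np.r_[h0,.12],np.r_[h0,.09]]))
print(telemetry.read_time_s())
E
python3 s7.py
```

```text
hit True
[ 0.44907292 -0.14395723  0.1220944 ] [-0.6 -0.9  4.1]
up False
scene bottle [(0.95, [353.7, 260.3], np.int64(832))]
scene keeper_handle [(0.72, [309.0, 255.6], np.int64(253))]
top bottle [(0.67, [366.7, 249.9], np.int64(584)), (0.27, [472.5, 228.0], np.int64(521))]
top keeper_handle [(0.68, [337.1, 237.8], np.int64(53))]
pred [[371.0768547  247.10328486]
 [310.86745906 252.60512444]] [[353.2303191  239.77875455]
 [302.61059653 235.33119803]
 [302.78769117 245.3384486 ]]
30.9167
```

View pics/z7.png

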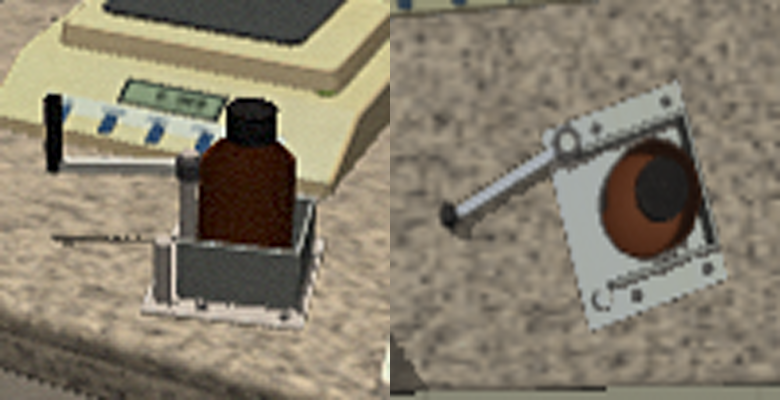

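The bottle is seated on the plate (TCP stopped at 0.122 m), and the keeper is still at about 1.4 rad with its handle at top pixel (312,253). I'll close it with the fingers loosely caging the peg.

```bash
cat > s8.py <<'E'
from h import *
hand.grip(.028); p,y=keep(1.40); q=down(y)
ctrl.move_ptp(np.r_[p,.16],q)
hit=ctrl.line_to(np.r_[p,.088],max_speed=.1,force_limit=5); print("down hit",hit)
if not hit:
    for a in np.arange(1.25,.1,-.15):
        p,y=keep(a); ctrl.line_to(np.r_[p,.088],down(y),max_speed=.12); f=telemetry.read_contact_force()
        if abs(f).max()>20: print("force",a,f); break
    else:
        for a in(.1,.05,0,-.04,-.08,-.12,-.16,-.2):
            p,y=keep(a); h=ctrl.line_to(np.r_[p,.088],down(keep(max(a,0))[1]),max_speed=.05,force_limit=7 if a<0 else None)
            print(round(a,2),np.round(telemetry.read_contact_force(),1),h)
            if h: break
        # relieve, then up
        t=telemetry.read_tool_pos(); d=np.array([np.cos(SY),np.sin(SY),0])
        ctrl.line_to(t-.007*d,max_speed=.05); print(np.round(telemetry.read_contact_force(),1))
        ctrl.line_to(t-.007*d+[0,0,.12],max_speed=.2)
        ctrl.move_ptp([.45,.25,.3],down(y))
o=[]
for c,s in(("scene",(210,320,290,390)),("top",(205,295,295,405))):
    im=cams.get_image(c); cv2.imwrite(f"pics/full8{c}.png",im); p0=keep(0)[0]
    cv2.polylines(im,[np.round(proj(c,[np.r_[sw([-.048,.046]),.067],np.r_[p0,.067],np.r_[p0,.12]])*8).astype(np.int32)],False,(0,255,255),1,shift=3)
    o.append(cv2.resize(im[s[0]:s[1],s[2]:s[3]],(390,400),interpolation=2))
cv2.imwrite("pics/z8.png",np.hstack(o)); print(telemetry.read_time_s())
E
python3 s8.py
```

```text
down hit False
0.1 [ 0.1 -0.1  0.9] False
0.05 [ 0.3 -0.2  0.5] False
0 [-0.5 -0.9 -0.3] False
-0.04 [-0.6  0.7  1. ] False
-0.08 [ 0.3 -0.2 -0.2] False
-0.12 [-1.5  3.3  2.1] False
-0.16 [-6.9 12.1  5.5] False
-0.2 [-9.9 20.3 11.7] False
[-1.1  0.  -0.8]
40.625
```

View pics/z8.png

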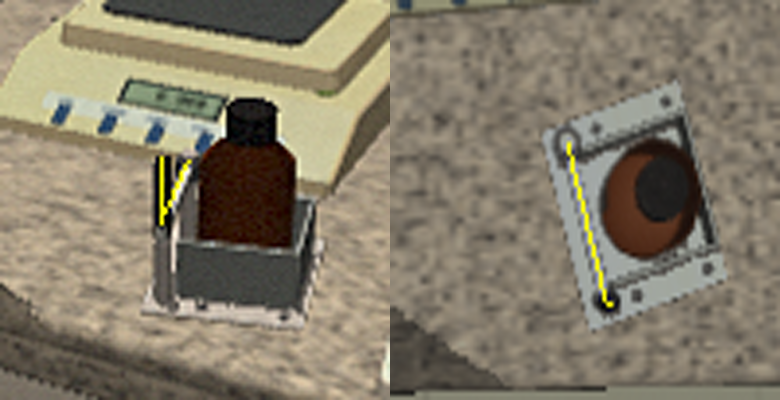

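The handle sits at the predicted shut position, the bar matches the overlay across the opening, and the bottle stands upright in the bay. The robot is clear of everything, so I'm handing in.

```bash
python3 -c "
from cell import ctrl
print(ctrl.close_job())"
```

```text
the job is handed in; nothing more can be done
None
```

The job is handed in at about 41 s: the bottle was pivoted upright on the bench and is standing in the stall with the keeper bar shut; while being raised it leaned about 7° past upright and I eased it back, and a force reading near the bottle's full weight early in the lift means I can't rule out its base rim briefly leaving the bench.

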